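Put the peeler away in the locking blade drawer

TASK

Put the peeler away in the blade case: slide the small orange lock in its slot fully to the unlocked end (away from the white button), press the button so that the drawer springs out, and lay the peeler flat in the drawer. Then push the drawer in until it latches and slide the lock fully back to its locked end. Leave the spoon and the other things where they are.

Things in the scene. Friction and masses are not known exactly. Their poses are not given: they have to be found in the camera images.
- blade_case: Grey case with a blue drawer front, fixed, 170 deep (x) x 270 wide (y) x 56 mm high; origin at the centre of its underside, x towards its back, y to the left seen from the robot, z up. Its front, with the drawer, faces -x. On its top: the lock slot (left half), the white button (right half), nothing else above 58 mm.
- lock (a joint): Slide of the orange lock, m: 0 = locked (starts at 0 to 0.003), 0.016 = unlocked; grows along the case's +y, away from the button. Stays where it is left; 1.5 to 2 N move it. Below 0.012 its tongue keeps the button from going down; it slides freely while the button is up. A white mark on the slot floor lies at the end near the button, a green one at the unlocked end.
- lock_cap (a point): Centre of the top of the orange lock cap: 20 (case x) x 12 (case y) x 7 mm high, 0.5 mm below the case's top; axes as the case's. Its slot, 8 mm deep, is 32 mm wide (case x, centred on x = 0) and runs from y = -4 to 108 mm in the case's frame; locked, the cap is at y = 44. A fingertip fits into the 42 mm of free slot behind the cap at either end, to push it.
- release (a joint): Push button, m: 0 = up, grows downward to 0.010; a spring returns it (1.8 N at the start, 4.8 N fully down). Pressed about 7 mm or more it releases the drawer.
- release_top (a point): Centre of the top of the white push button, 34 mm (case x) x 40 mm (case y), standing 12 mm above the case's top; at x = 0, y = -70 mm in the case's frame; axes as the case's.
- drawer (a joint): Drawer, m: 0 = closed and latched, grows as it comes out to the case's front (-x), 0.115 = fully out. A spring (3 N) drives it out in about 1 s when released. Pushed in with about 8 N, to slightly past 0 (stop at -0.004), it latches by itself and rests within 0.001 of 0; let go earlier it comes out again.
- drawer_floor (a point): Centre of the drawer's inner floor, 8 mm above the worktop, 123 mm (x) x 240 mm (y); moves with the drawer, axes as the case's. Side walls rise 24 mm above it, the front panel 35 mm. Fully out, x = -61 to +46 mm of it lies open to above, the rear 16 mm stays under the case's top, whose underside is 36 mm above the floor.
- drawer_front (a point): Centre of the outside of the drawer's blue front panel (256 mm wide, 39 mm high, 24 mm thick, its lower edge 4 mm above the worktop); shut, it stands 16 mm proud of the case; moves with the drawer; outward is -x, axes as the case's. Push here to close.
- peeler: Swivel peeler lying flat, to be put away: 204 mm long (its y), 27 wide (its x), 18 high, 65 g; origin at the centre of its underside. Black handle from y = -13 to +101 mm, 20 wide, 18 high; blade end at -y, 24 wide, 12 high. It lies left or right of the case, the spoon on the other side. It fits the drawer along the drawer's width, either way round.
- spoon: Metal spoon, 188 (its x) x 38 x 15 mm, loose bystander; origin at the centre of its underside.
- lemon: Yellow lemon, 72 x 57 x 58 mm, loose bystander; origin at its underside.
- spice_jar: Small spice jar with a dark cap and green label, 41 mm across, 104 mm high, loose bystander; origin at the centre of its underside.
- tape: Roll of beige tape lying flat, 98 mm across, 25 mm high, loose bystander; origin at the centre of its underside.

How it is judged (in metres and radians):
On the way, in this order (a step that is already met when the one before it is completed fails the run):
1. the lock is slid to its unlocked end (value of joint lock above 0.013 m), for 0.1 s.
2. the drawer has sprung out (value of joint drawer above 0.1 m), for 0.2 s.
3. the peeler lies flat in the open drawer, let go (x of peeler in the frame of drawer_floor between -0.05 and 0.05 m and y of peeler in the frame of drawer_floor between -0.025 and 0.025 m and z of peeler in the frame of drawer_floor below 0.008 m and angle between peeler's own z axis and vertical below 0.15 rad and value of joint drawer above 0.05 m and contact force between the fingers and peeler below 0.1 N), for 0.2 s.
4. the drawer is pushed in and stays latched without being touched, the peeler in it (x of peeler in the frame of drawer_floor between -0.05 and 0.05 m and y of peeler in the frame of drawer_floor between -0.025 and 0.025 m and z of peeler in the frame of drawer_floor below 0.008 m and angle between peeler's own z axis and vertical below 0.15 rad and value of joint drawer below 0.004 m and contact force between each of the arm, the fingers and blade_case below 0.1 N), for 0.2 s.
5. the lock is slid back to its locked end (value of joint lock below 0.003 m), for 0.1 s.
At the end, for the whole second after the job is handed in: The lock is within 3 mm of its locked end, the button is up, the drawer is latched shut (within 4 mm of closed), and the peeler lies flat on the drawer floor along its width (centre within 50 mm of the floor's centre in depth and 25 mm in width), at rest (x of peeler in the frame of drawer_floor between -0.05 and 0.05 m and y of peeler in the frame of drawer_floor between -0.025 and 0.025 m and z of peeler in the frame of drawer_floor below 0.008 m and angle between peeler's own z axis and vertical below 0.15 rad and value of joint lock below 0.003 m and value of joint drawer below 0.004 m and value of joint release below 0.002 m and linear speed of peeler below 0.02 m/s); the robot touches nothing.
It fails at once if the spoon is moved by more than 30 mm (distance of spoon from where it was at the start of the episode above 0.03 m).
It fails at once if the lemon is moved by more than 30 mm (distance of lemon from where it was at the start of the episode above 0.03 m).
It fails at once if the spice jar is moved by more than 30 mm (distance of spice_jar from where it was at the start of the episode above 0.03 m).
It fails at once if the tape roll is moved by more than 30 mm (distance of tape from where it was at the start of the episode above 0.03 m).
It also fails if it takes over 64 s, if anything falls off the work surface, if the arm or the gripper's body presses on something with over 40 N, if the wrist force passes 120 N, or if a joint passes its speed limit or range.

ROBOT

A 6-joint arm with a two-finger parallel gripper is mounted at the origin on a cart in front of the work surface, level with it; the furniture and walls round the work are solid. World frame = base frame: x ahead of the robot, y to its left, z up, the work surface at z = 0. Lengths are in m, angles in degrees, forces in N, time in s.
With the tool pointing down it reaches from about 0.275 to 1 m from the base axis. Payload 8.4 kg.
Tool frame: the origin (TCP) lies at the very end of the fingers, on their centre line; the grasp point (between the pads) lies 19 mm behind it; z points along the fingers, y is the line along which they close (so a half turn about z gives the same grasp; the last joint's range is limited). The gripper opens to 85 mm and grips with 20 to 120 N. Pads are 22 mm wide; open, the fingers measure 114 mm over their backs; the gripper's body (76 mm by 85 mm) begins 54 mm behind the grasp point. The pads swing forward as they close: fully open they stand 13 mm farther back than shut.
Start: joints at [-70.382, 20.225, 93.587, -0, 66.188, -0.138], TCP at [0.211, -0.588, 0.231] pointing down, gripper open.
Joint ranges: [-150.9, 150.9], [-52.94, 120.26], [3.33, 152.33], [-74.26, 254.26], [0, 154.13], [-172.89, 172.89]. Speed limits (degrees/s): [127.2, 127.2, 159.86, 180, 180, 180].

INTERFACE

Orientations are given as a 3x3 rotation matrix whose columns are the frame's x, y, z axes.
In Python, from station import env, cams gives the robot as it stands. The module is installed in compiled form; this text tells all that it offers.
- The arm moves only by the shell command python3 -m inch 'ROWS'. ROWS is JSON, a list that holds one entry, the list of rows, each a list of 7 numbers: the shift along the world's x, y, z normalised to -1 to 1, where 1 is 0.02 m, then the turn, a rotation vector about the world's x, y, z normalised to -1 to 1, where 1 is 0.08 rad, then the opening, from -1 (shut) to 1 (fully open), so that 0 is half open. In form: [[[tx, ty, tz, rx, ry, rz, jaw], ...]]. A call has 1 to 12 rows; each row shifts and turns the commanded pose from where the row before left it; what a row does not reach is not made up. A row lasts 1/10 s, in which the tool goes at most 50 mm and 8.59 degrees, less where a joint would pass 70% of its speed; a pose out of reach is approached as far as the arm can. A call with a number of a shift or a turn outside -1 to 1 is refused whole. A call with a gripper value outside its range is refused whole. The fingers move at their own pace and stop on an object; the grip force is fixed at half the most. Time passes only in rows, so rows that do not move let the fingers close. It gives the time, the measured TCP pose, the force, the opening and the grip force at its end, in the units of the state.
- env.observe(): the state, without advancing time (a new reading comes with each control period).
- cams.get_image(name): name is "scene" or "top" or "wrist"; returns the picture (384x512x3 uint8, blue, green, red); there is no depth.
- cams.camera_model(name): a dict with "fx", "fy", "cx", "cy" (pixels), "view" (4x4, takes a point from world to camera coordinates); the wrist camera has in their place "hand_eye" (4x4, takes a point from camera to tool coordinates, whose origin is the TCP and whose axes are the flange's). Camera axes: x right, y up, looking along -z (the intrinsics and any distortion apply to the point x, -y, -z); pixel columns grow to the right and rows downward; lengths in m; the calibration is good to about 2 mm. A picture is of the moment at which its call begins: read the wrist's pose just before it. camera_model takes no time and is no camera call.
- env.finish_job(): hands the job in; it is judged then, once.
The state is a dict: "t": time; "qpos": joint angles; "qd": joint speeds; "joint_torque": joint torques, N m; "position": TCP position; "ee_rot": TCP orientation; "ft_force": force on the tool from outside, world axes, zero at the start; "wrist_torque": the same for the moment, N m; "opening": opening from 0.0 (shut) to 1.0 (fully open); "finger_force": force on a finger pad.
Only numpy, scipy, OpenCV 4.12 (cv2) and the standard library are available. Lean on these libraries where they do the work, as an engineer would, in place of code of your own. Each camera call takes 0.05 s, during which the arm holds its last target. There are 200 camera calls.

## Working session

There is one attempt and no reset: what is moved stays moved. The work goes in short steps, Python scripts to look and compute and a shell command to move; the robot and the scene stay as the last step left them, time stands still between calls to the robot, and variables do not carry over. Pictures are saved under pics/ and viewed, at most 10 in all, crops included, and the job is handed in when it is done.

```bash
mkdir -p pics; cat > h.py <<'E'
import numpy as np, cv2
from station import env, cams
def snap(n,f):
    im=np.array(cams.get_image(n)); cv2.imwrite('pics/'+f+'.png',im); return im
def cam(n,o=None):
    m=cams.camera_model(n)
    if 'view' in m: V=np.array(m['view'])
    else:
        T=np.eye(4);T[:3,:3]=o['ee_rot'];T[:3,3]=o['position']
        V=np.linalg.inv(T@np.array(m['hand_eye']))
    return m,V
def ray(n,uv,z,o=None):
    m,V=cam(n,o);W=np.linalg.inv(V);out=[]
    K=np.array([[m['fx'],0,m['cx']],[0,m['fy'],m['cy']],[0,0,1.]])
    d=np.array(m.get('distortion',m.get('dist',np.zeros(5))),float)
    p=cv2.undistortPoints(np.array(uv,float).reshape(-1,1,2),K,d).reshape(-1,2)
    zz=np.broadcast_to(z,len(p))
    for (a,b),h in zip(p,zz):
        r=W[:3,:3]@np.array([a,-b,-1]);c=W[:3,3];out.append(c+r*(h-c[2])/r[2])
    return np.array(out)
E
python3 - <<'E'
from h import *
for n in('top','scene'): 
    im=snap(n,n+'1');print(n,cams.camera_model(n))
a=cv2.imread('pics/top1.png');
cv2.imwrite('pics/top1b.png',cv2.resize(a,(800,600)))
o=env.observe();print(o['t'],o['position'],o['ee_rot'],o['opening'])
print(cams.camera_model('wrist'))
E
```

```text
top {'fx': 470.20443157750896, 'fy': 470.20443157750896, 'cx': 247.19260202999484, 'cy': 193.42830212690168, 'view': array([[-6.84149830e-04, -9.99944993e-01, -1.04662324e-02,
        -1.30946020e-02],
       [ 9.97303733e-01, -1.45029277e-03,  7.33700331e-02,
        -5.46901371e-01],
       [-7.33811763e-02, -1.03878166e-02,  9.97249866e-01,
        -1.56810872e+00],
       [ 0.00000000e+00,  0.00000000e+00,  0.00000000e+00,
         1.00000000e+00]])}
scene {'fx': 349.85567124547504, 'fy': 349.85567124547504, 'cx': 254.91602842800256, 'cy': 194.74068086976672, 'view': array([[-0.82079777, -0.57121687, -0.00151694,  0.42550523],
       [ 0.37380369, -0.53913342,  0.75472244, -0.26500772],
       [-0.43192803,  0.61890746,  0.65604248, -1.03115979],
       [ 0.        ,  0.        ,  0.        ,  1.        ]])}
0.1 [ 0.2111325  -0.58783469  0.23062947] [[ 9.41135054e-01  3.38030525e-01 -4.17368471e-04]
 [ 3.38030783e-01 -9.41134354e-01  1.14753955e-03]
 [-4.89641016e-06 -1.22107309e-03 -9.99999254e-01]] 1.0036480446500238
{'fx': 268.52810222384187, 'fy': 268.52810222384187, 'cx': 256.24721825762003, 'cy': 193.70889273661194, 'hand_eye': array([[-1.72321026e-04,  9.47215429e-01,  3.20597726e-01,
         8.24887678e-02],
       [ 9.99999268e-01,  5.47111583e-04, -1.07895847e-03,
        -1.06118564e-03],
       [-1.19740884e-03,  3.20597306e-01, -9.47214830e-01,
        -1.42001561e-01],
       [ 0.00000000e+00,  0.00000000e+00,  0.00000000e+00,
         1.00000000e+00]])}
```

View pics/top1b.png

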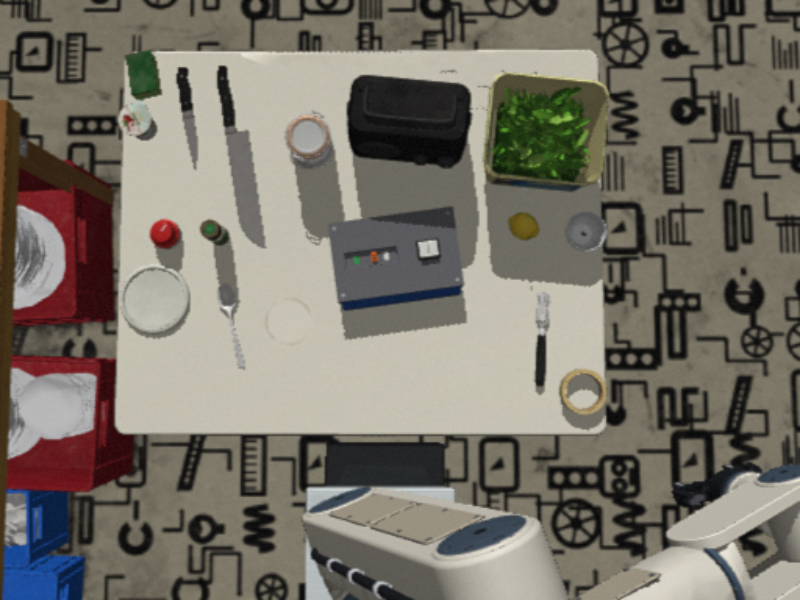

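View pics/scene1.png

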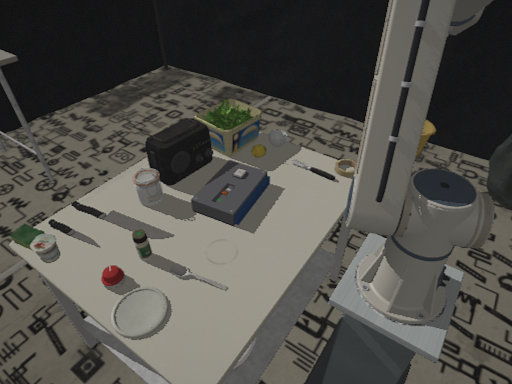

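The top picture (×1.5625) shows the case with its lock at (375,257), button at (428,248) and front edge at the bottom. The peeler is on the right, with its handle at (541,335–385) and blade up to (542,293). The tape is near the handle's end and the spoon is to the left.

```bash
python3 - <<'E'
from h import *
im=cv2.imread('pics/top1.png');s=1/1.5625
c=np.array([(331,225),(453,209),(463,287),(341,303)])*s
P=ray('top',c,.056);print('case',P.round(4));print([np.linalg.norm(P[i]-P[i-1]).round(4) for i in range(4)])
hsv=cv2.cvtColor(im,cv2.COLOR_BGR2HSV);H,S,V=[hsv[...,i].astype(int) for i in range(3)]
def blob(mask,x0,y0,x1,y1,z,nm):
    m=np.zeros_like(mask);b=[int(v*s) for v in(x0,y0,x1,y1)];m[b[1]:b[3],b[0]:b[2]]=mask[b[1]:b[3],b[0]:b[2]]
    ys,xs=np.nonzero(m);r=cv2.minAreaRect(np.c_[xs,ys].astype(np.float32));box=cv2.boxPoints(r)
    print(nm,len(xs),(xs.mean(),ys.mean()),ray('top',[(xs.mean(),ys.mean())],z).round(4),'box',ray('top',box,z)[:,:2].round(4).tolist())
blob((H<15)&(S>150)&(V>100),365,245,385,268,.0555,'lock')
blob((V>190)&(S<40),408,230,450,268,.068,'button')
blob((H>40)&(H<80)&(S>100),340,240,370,280,.048,'green')
blob((V>140)&(S<60),380,250,395,265,.048,'white')
blob(V<80,525,325,555,395,.012,'handle')
blob((H>10)&(H<30)&(S>70)&(V>90),555,360,612,420,.025,'tape')
blob((H>15)&(H<35)&(S>140),500,205,545,245,.03,'lemon')
# crops
a=cv2.resize(im[125:205,200:305],None,fx=5,fy=5,interpolation=cv2.INTER_CUBIC)
b=cv2.resize(im[180:270,325:395],None,fx=3.5,fy=4.44,interpolation=cv2.INTER_CUBIC)[:400]
b=cv2.resize(im[185:265,330:390],None,fx=5,fy=5,interpolation=cv2.INTER_CUBIC)
b=b[:,:270];cv2.imwrite('pics/crop1.png',np.hstack([a,b]))
E
```

```text
case [[ 0.7094  0.1035  0.056 ]
 [ 0.7432 -0.1564  0.056 ]
 [ 0.5763 -0.1763  0.056 ]
 [ 0.5428  0.0816  0.056 ]]
[np.float64(0.1681), np.float64(0.2621), np.float64(0.1681), np.float64(0.2601)]
lock 23 (np.float64(239.17391304347825), np.float64(163.7826086956522)) [[0.6429 0.0125 0.0555]] box [[0.6513, 0.0203], [0.654, 0.0094], [0.6343, 0.0045], [0.6316, 0.0154]]
button 77 (np.float64(273.53246753246754), np.float64(158.4805194805195)) [[ 0.6586 -0.101   0.068 ]] box [[0.6701, -0.0823], [0.6755, -0.1149], [0.6469, -0.1194], [0.6415, -0.0869]]
green 15 (np.float64(227.8), np.float64(166.0)) [[0.6366 0.0506 0.048 ]] box [[0.6433, 0.0566], [0.6433, 0.0466], [0.6299, 0.0466], [0.6299, 0.0566]]
white 13 (np.float64(247.0), np.float64(163.69230769230768)) [[ 0.6442 -0.0134  0.048 ]] box [[0.6499, -0.0101], [0.6499, -0.0167], [0.6365, -0.0167], [0.6365, -0.0101]]
handle 176 (np.float64(345.53977272727275), np.float64(230.5340909090909)) [[ 0.4217 -0.3447  0.012 ]] box [[0.4774, -0.3371], [0.4773, -0.3539], [0.3699, -0.3521], [0.3699, -0.3354]]
tape 307 (np.float64(372.92508143322476), np.float64(250.4299674267101)) [[ 0.3557 -0.432   0.025 ]] box [[0.4036, -0.3834], [0.4035, -0.4831], [0.3109, -0.4811], [0.3109, -0.3817]]
lemon 239 (np.float64(334.61087866108784), np.float64(144.26778242677824)) [[ 0.7121 -0.309   0.03  ]] box [[0.7305, -0.2745], [0.7482, -0.3274], [0.6939, -0.3444], [0.6763, -0.2916]]
```

View pics/crop1.png

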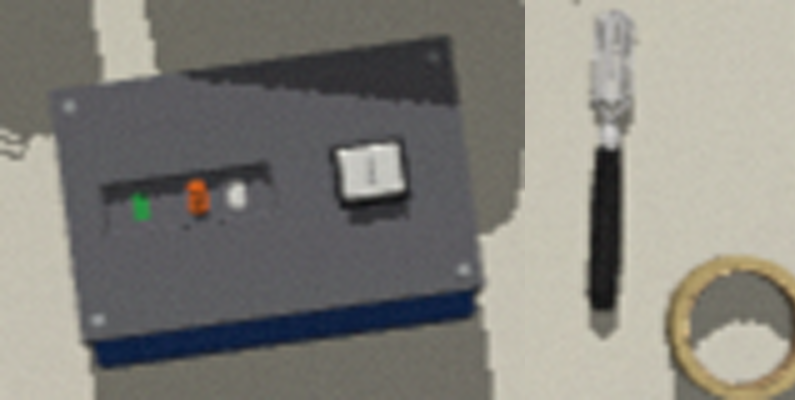

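The corner and button/lock estimates differ by about 6 mm, so I'll refine with the wrist camera, going over the peeler first and then the case.

```bash
python3 -m inch '[[[0.7,1,0,0,0,-0.225,-1],[0.7,1,0,0,0,-0.225,-1],[0.7,1,0,0,0,-0.225,-1],[0.7,1,0,0,0,-0.225,-1],[0.7,1,0,0,0,-0.225,-1],[0.7,1,0,0,0,-0.225,-1],[0.7,1,0,0,0,-0.225,-1],[0.7,1,0,0,0,-0.225,-1],[0.7,1,0,0,0,-0.225,-1],[0.7,1,0,0,0,-0.225,-1],[0.7,1,0,0,0,-0.225,-1],[0.7,1,0,0,0,-0.225,-1]]]'
python3 - <<'E'
from h import *;import pickle
o=env.observe();im=snap('wrist','w1');pickle.dump(o,open('w1.pkl','wb'));print(o['position'],o['t'])
E
python3 -m inch '[[[0.7,1,-0.1,0,0,0,-1],[0.7,1,-0.1,0,0,0,-1],[0.7,1,-0.1,0,0,0,-1],[0.7,1,-0.1,0,0,0,-1],[0.7,1,-0.1,0,0,0,-1],[0.7,1,-0.1,0,0,0,-1],[0.7,1,-0.1,0,0,0,-1],[0.7,1,-0.1,0,0,0,-1],[0.7,1,-0.1,0,0,0,-1],[0.7,1,-0.1,0,0,0,-1],[0.7,1,-0.1,0,0,0,-1],[0.7,1,-0.1,0,0,0,-1]]]'
python3 -m inch '[[[0.7,1,-0.1,0,0,0,-1],[0.7,1,-0.1,0,0,0,-1],[0.7,1,-0.1,0,0,0,-1],[0.7,1,-0.1,0,0,0,-1],[0,0,0,0,0,0,-1],[0,0,0,0,0,0,-1]]]'
python3 - <<'E'
from h import *;import pickle
o=env.observe();im=snap('wrist','w2');pickle.dump(o,open('w2.pkl','wb'));print(o['position'],o['ee_rot'],o['opening'],o['t'])
cv2.imwrite('pics/w2b.png',cv2.resize(im,(800,600),interpolation=cv2.INTER_CUBIC))
cv2.imwrite('pics/w1b.png',cv2.resize(cv2.imread('pics/w1.png'),(800,600),interpolation=cv2.INTER_CUBIC))
E
```

```text
t: 1.3
position: [0.3795, -0.3472, 0.231]
ee_rot: [[0.992, 0.128, -0.0], [0.128, -0.992, 0.0], [-0.0, -0.0, -1.0]]
ft_force: [0.5, 0.7, -0.0]
opening: 0.004
finger_force: 0.0
[ 0.37954789 -0.34717944  0.23102982] 1.3
t: 2.55
position: [0.5475, -0.1074, 0.2069]
ee_rot: [[0.992, 0.129, -0.001], [0.129, -0.992, 0.0], [-0.001, -0.0, -1.0]]
ft_force: [0.4, -0.4, -0.9]
opening: 0.004
finger_force: 0.0
t: 3.15
position: [0.6029, -0.0281, 0.1988]
ee_rot: [[0.992, 0.13, -0.001], [0.13, -0.992, -0.0], [-0.001, 0.0, -1.0]]
ft_force: [-0.3, -0.6, 0.1]
opening: 0.001
finger_force: 0.0
[ 0.60287723 -0.02814388  0.19878759] [[ 9.91571868e-01  1.29552706e-01 -1.15158612e-03]
 [ 1.29552555e-01 -9.91572536e-01 -2.05747364e-04]
 [-1.16853630e-03  5.48223741e-05 -9.99999316e-01]] 0.0006558213189436904 3.15
```

View pics/w1b.png

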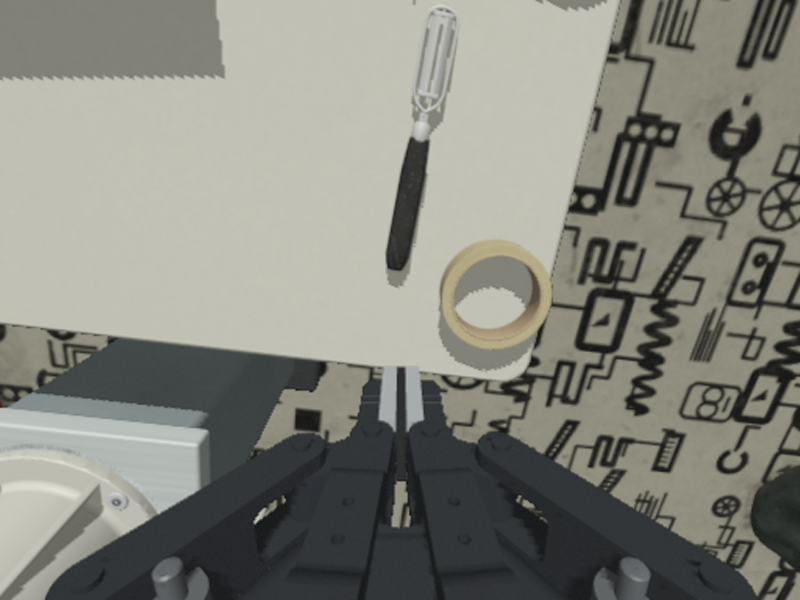

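View pics/w2b.png

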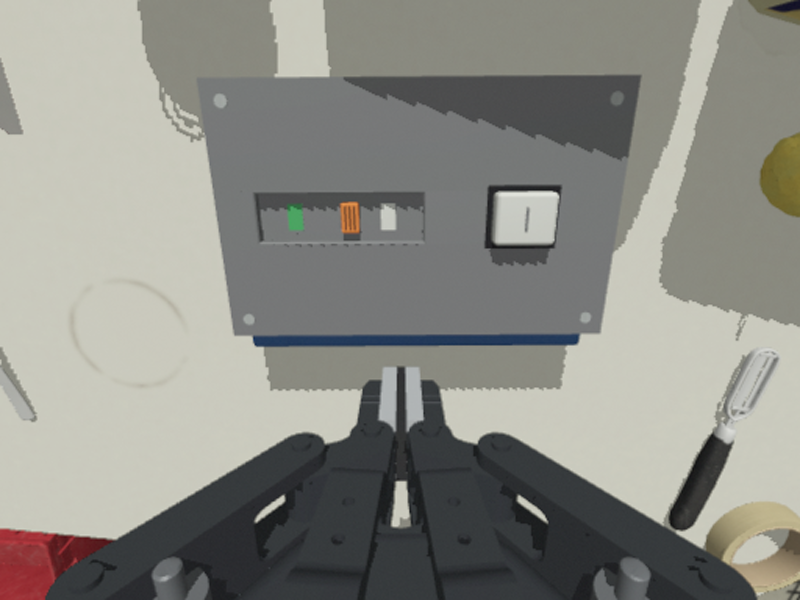

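w2 shows the case corners at about (199,79), (640,75), (602,333) and (233,335). The slot spans (255–425, 193–243), with the cap at (350,217) and the button at (527,214). w1 shows the peeler handle from (398,268) to (421,138), with the blade tip at (441,7).

```bash
python3 - <<'E'
from h import *;import pickle
o2=pickle.load(open('w2.pkl','rb'));o1=pickle.load(open('w1.pkl','rb'))
f=lambda L:(np.array(L,float)+.5)/1.5625-.5
ob=np.array([[85,135],[85,-135],[-85,-135],[-85,135],[-16,108],[16,108],[16,-4],[-16,-4],[0,-70]])/1e3
px=[(199,79),(640,75),(602,333),(233,335),(260,243),(255,193),(424,193),(425,242),(525,218)]
P=ray('wrist',f(px),[.056]*8+[.068],o2)[:,:2]
a=ob-ob.mean(0);b=P-P.mean(0);psi=np.arctan2((a[:,0]*b[:,1]-a[:,1]*b[:,0]).sum(),(a*b).sum())
R=np.array([[np.cos(psi),-np.sin(psi)],[np.sin(psi),np.cos(psi)]]);t=P.mean(0)-R@ob.mean(0)
print('psi',np.degrees(psi),'t',t,'res mm',((P-t)@R-ob).round(4).tolist())
cap=ray('wrist',f([(341,203),(359,203),(360,232),(341,232)]),.0555,o2)[:,:2]
print('cap',((cap-t)@R).round(4).tolist(),'now',((o2['position'][:2]-t)@R))
for nm,y in(('unlock start',.017),('unlock end',.0405),('button',-.07),('relock start',.087),('relock end',.0635)):
    x=0
    print(nm,(R@[x,y]+t).round(4))
for nm,x in(('floor out',-.200+.0),('front out',-.216),('front shut',-.101)):print(nm,(R@[x,0]+t).round(4))
q=ray('wrist',f([(398,268),(424,139),(441,7),(403,205)]),[.008,.01,.008,.012],o1);print('peeler',q.round(4),np.linalg.norm(q[0]-q[2]),np.linalg.norm(q[0]-q[1]))
q=ray('wrist',f([(443,290),(495,245),(550,285)]),.025,o1);print('tape',q.round(4))
E
```

```text
psi 7.82600001465602 t [ 0.65009073 -0.03306955] res mm [[-0.001, -0.0016], [-0.0006, 0.0012], [0.0003, -0.0007], [0.0007, 0.0005], [-0.0004, -0.0001], [0.0008, -0.0006], [-0.0, 0.0002], [-0.0005, -0.0008], [0.0008, 0.0018]]
cap [[0.0099, 0.0512], [0.0098, 0.0393], [-0.0094, 0.0394], [-0.0093, 0.0523]] now [-0.04610305  0.01130863]
unlock start [ 0.6478 -0.0162]
unlock end [0.6446 0.0071]
button [ 0.6596 -0.1024]
relock start [0.6382 0.0531]
relock end [0.6414 0.0298]
floor out [ 0.452  -0.0603]
front out [ 0.4361 -0.0625]
front shut [ 0.55   -0.0468]
peeler [[ 0.3709 -0.3452  0.008 ]
 [ 0.4801 -0.3525  0.01  ]
 [ 0.5721 -0.3519  0.008 ]
 [ 0.4265 -0.3424  0.012 ]] 0.20130102689536472 0.10944100156830329
tape [[ 0.3607 -0.3859  0.025 ]
 [ 0.4051 -0.4228  0.025 ]
 [ 0.3769 -0.4768  0.025 ]]
```

The fit residual is under 2 mm. Next I descend into the slot behind the cap.

```bash
python3 -m inch '[[[0.56,0.15,-1,0,0,0,-1],[0.56,0.15,-1,0,0,0,-1],[0.56,0.15,-1,0,0,0,-1],[0.56,0.15,-1,0,0,0,-1],[0,0,-1,0,0,0,-1],[0,0,-1,0,0,0,-1],[0,0,-0.7,0,0,0,-1],[0,0,-0.35,0,0,0,-1],[0,0,-0.3,0,0,0,-1],[0,0,0,0,0,0,-1],[0,0,0,0,0,0,-1]]]'
```

```text
t: 4.3
position: [0.6485, -0.0163, 0.053]
ee_rot: [[0.992, 0.128, 0.001], [0.128, -0.992, -0.0], [0.001, 0.0, -1.0]]
ft_force: [0.3, -0.3, 0.4]
opening: 0.002
finger_force: 0.0
```

```bash
python3 -m inch '[[[0,0,-0.1,0,0,0,-1],[-0.04,0.25,0,0,0,0,-1],[-0.04,0.25,0,0,0,0,-1],[-0.03,0.2,0,0,0,0,-1],[-0.03,0.2,0,0,0,0,-1],[-0.03,0.2,0,0,0,0,-1],[0,0,0,0,0,0,-1]]]'
```

```text
t: 5.0
position: [0.6447, 0.0064, 0.0504]
ee_rot: [[0.992, 0.129, 0.0], [0.129, -0.992, 0.0], [0.0, -0.0, -1.0]]
ft_force: [-0.9, -0.3, 0.6]
opening: 0.001
finger_force: 0.0
```

```bash
python3 -m inch '[[[-0.03,0.2,0,0,0,0,-1],[0,0,0,0,0,0,-1]]]'; python3 -m inch '[[[-0.02,0.15,0,0,0,0,-1],[0,0,0,0,0,0,-1]]]'; python3 - <<'E'
from h import *;import pickle
o=env.observe();im=snap('wrist','w3');print(o['position'],o['ft_force'])
cv2.imwrite('pics/w3b.png',cv2.resize(im[80:300,100:400],None,fx=2.4,fy=2.4,interpolation=cv2.INTER_CUBIC))
E
```

```text
t: 5.2
position: [0.644, 0.0102, 0.0503]
ee_rot: [[0.992, 0.129, 0.0], [0.129, -0.992, 0.0], [0.0, -0.0, -1.0]]
ft_force: [1.3, 0.2, -0.3]
opening: 0.001
finger_force: 0.0
t: 5.4
position: [0.6436, 0.013, 0.0503]
ee_rot: [[0.992, 0.128, -0.0], [0.128, -0.992, 0.0], [-0.0, -0.0, -1.0]]
ft_force: [0.5, -0.3, -0.4]
opening: -0.003
finger_force: 0.0
[0.64362371 0.01301834 0.05027243] [ 0.52719471 -0.30478264 -0.41787233]
```

View pics/w3b.png

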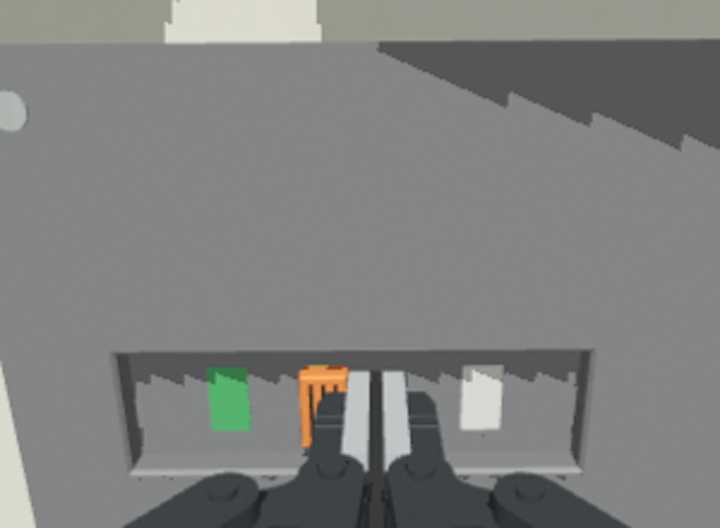

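```bash
python3 -m inch '[[[-0.015,0.1,0,0,0,0,-1],[0,0,0,0,0,0,-1]]]';python3 -m inch '[[[-0.01,0.07,0,0,0,0,-1],[0,0,0,0,0,0,-1]]]'
```

```text
t: 5.65
position: [0.6434, 0.0139, 0.0502]
ee_rot: [[0.992, 0.129, 0.0], [0.129, -0.992, -0.001], [-0.0, 0.001, -1.0]]
ft_force: [0.8, -5.6, -0.8]
opening: 0.0
finger_force: 3.0
t: 5.85
position: [0.6434, 0.0142, 0.0502]
ee_rot: [[0.992, 0.129, 0.0], [0.129, -0.992, -0.003], [0.0, 0.003, -1.0]]
ft_force: [1.6, -12.6, -1.7]
opening: 0.005
finger_force: 6.0
```

The cap is at its unlocked stop. Now the button.

```bash
python3 -m inch '[[[0.03,-0.25,0,0,0,0,-1],[0,0,1,0,0,0,-1],[0,-0.2,0.75,0,0,0,-1],[0.13,-0.9,0,0,0,0,-1],[0.13,-0.9,0,0,0,0,-1],[0.13,-0.9,0,0,0,0,-1],[0.13,-0.9,0,0,0,0,-1],[0.13,-0.9,0,0,0,0,-1],[0.13,-0.9,-0.2,0,0,0,-1],[0,0,-0.5,0,0,0,-1],[0,0,0,0,0,0,-1]]]'; python3 -m inch '[[[0,0,-0.3,0,0,0,-1],[0,0,-0.25,0,0,0,-1],[0,0,0,0,0,0,-1]]]'
```

```text
t: 6.95
position: [0.6581, -0.1013, 0.0693]
ee_rot: [[0.992, 0.127, -0.003], [0.127, -0.992, 0.001], [-0.003, -0.001, -1.0]]
ft_force: [-0.6, -0.1, -0.3]
opening: 0.001
finger_force: 0.0
t: 7.25
position: [0.6592, -0.1005, 0.0598]
ee_rot: [[0.992, 0.129, -0.0], [0.129, -0.992, -0.0], [-0.0, 0.0, -1.0]]
ft_force: [-2.3, -1.9, 3.4]
opening: 0.001
finger_force: 1.9
```

```bash
python3 -m inch '[[[0,0,-0.1,0,0,0,-1],[0,0,0,0,0,0,-1],[0,0,1,0,0,0,-1],[0,0,1,0,0,0,-1],[0,0,1,0,0,0,-1],[0,0,1,0,0,0,-1],[-0.8,-0.95,0.2,0,0,-0.16,0.3],[-0.8,-0.95,0.2,0,0,-0.16,0.3],[-0.8,-0.95,0,0,0,-0.16,0.3],[-0.8,-0.95,0,0,0,-0.16,0.3],[-0.8,-0.95,0,0,0,-0.16,0.3],[-0.8,-0.95,0,0,0,-0.16,0.3]]]'; python3 -m inch '[[[-0.8,-0.95,0,0,0,-0.16,0.3],[-0.8,-0.95,0,0,0,-0.16,0.3],[-0.8,-0.95,0,0,0,-0.16,0.3],[-0.8,-0.95,0,0,0,-0.16,0.3],[-0.8,-0.95,0,0,0,-0.16,0.3],[-0.8,-0.9,0,0,0,-0.16,0.3],[-0.9,-0.9,0,0,0,-0.13,0.3],[0,0,0,0,0,0,0.3]]]'; python3 - <<'E'
from h import *;import pickle
o=env.observe();im=snap('wrist','w4');print(o['position'],o['ee_rot'][0],o['t']);pickle.dump(o,open('w4.pkl','wb'))
t=snap('top','t4')
cv2.imwrite('pics/w4b.png',np.hstack([im[:,:400],t[:,180:580][:,:400]]))
E
```

```text
t: 8.45
position: [0.5629, -0.2151, 0.1463]
ee_rot: [[0.999, 0.052, 0.001], [0.052, -0.999, 0.0], [0.001, -0.0, -1.0]]
ft_force: [0.4, -0.5, -0.3]
opening: 0.652
finger_force: 0.0
t: 9.25
position: [0.448, -0.3471, 0.1462]
ee_rot: [[0.999, -0.037, -0.0], [-0.037, -0.999, -0.0], [-0.0, 0.0, -1.0]]
ft_force: [0.2, 0.1, -0.3]
opening: 0.652
finger_force: 0.0
[ 0.44796166 -0.34712837  0.14623178] [ 9.99299041e-01 -3.74356109e-02 -4.74031123e-05] 9.25
```

View pics/w4b.png

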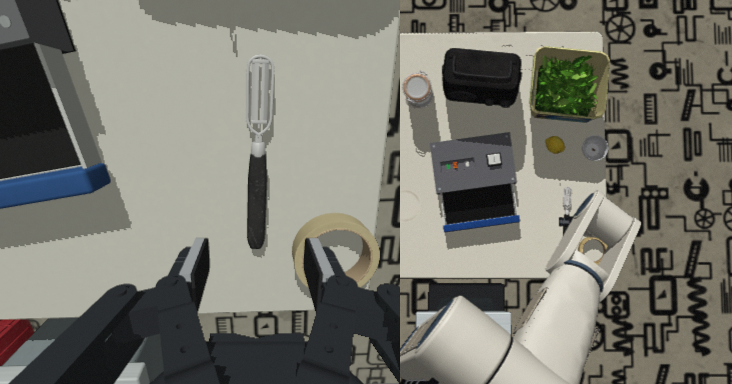

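The drawer is out (top view). In the wrist view the peeler handle runs from (257,248) to (258,150) with the tip at (260,57), parallel to the tool and centred.

```bash
python3 - <<'E'
from h import *;import pickle
o=pickle.load(open('w4.pkl','rb'))
q=ray('wrist',[(257,248),(257,200),(258,150),(260,56)],[.008,.012,.01,.008],o);print(q.round(4),np.linalg.norm(q[0]-q[3]))
# top view drawer front top edge corners (pixels in t4: x-400+180)
print(ray('top',[(225,224),(299,215)],.043).round(4))
E
python3 -m inch '[[[0,0,-1,0,0,0,0.3],[0,0,-1,0,0,0,0.3],[0,0,-1,0,0,0,0.3],[0,0,-1,0,0,0,0.3],[0,0,-1,0,0,0,0.3],[0,0,-1,0,0,0,0.3],[0,0,-0.7,0,0,0,0.3],[0,0,-0.3,0,0,0,0.3],[0,0,-0.15,0,0,0,0.3],[0,0,0,0,0,0,0.3]]]'
```

```text
[[ 0.3676 -0.3444  0.008 ]
 [ 0.4294 -0.3466  0.012 ]
 [ 0.4838 -0.3497  0.01  ]
 [ 0.5716 -0.3547  0.008 ]] 0.20425275465864393
[[ 0.4437  0.0597  0.043 ]
 [ 0.4733 -0.1855  0.043 ]]
t: 10.35
position: [0.4497, -0.3458, 0.0034]
ee_rot: [[0.999, -0.035, 0.0], [-0.035, -0.999, -0.0], [0.0, 0.0, -1.0]]
ft_force: [-0.1, 0.0, -0.0]
opening: 0.643
finger_force: 0.0
```

```bash
python3 -m inch '[[[0,0,0,0,0,0,-1],[0,0,0,0,0,0,-1],[0,0,0,0,0,0,-1],[0,0,0,0,0,0,-1],[0,0,0,0,0,0,-1],[0,0,0,0,0,0,-1],[0,0,0.3,0,0,0,-1],[0,0,0.7,0,0,0,-1],[0,0,1,0,0,0,-1],[0,0,1,0,0,0,-1],[0,0,1,0,0,0,-1],[0,0,1,0,0,0,-1]]]'; python3 - <<'E'
from h import *
psi=np.radians(7.826);R=np.array([[np.cos(psi),-np.sin(psi)],[np.sin(psi),np.cos(psi)]]);t=np.array([.65009,-.03307])
print(R@[-.1385,-.020]+t, R@[-.216,0]+t, env.observe()['opening']*85)
E
```

```text
t: 11.55
position: [0.4494, -0.3459, 0.1052]
ee_rot: [[0.999, -0.035, 0.001], [-0.035, -0.999, -0.0], [0.001, 0.0, -1.0]]
ft_force: [0.8, 0.3, -0.5]
opening: 0.216
finger_force: 58.5
[ 0.51560327 -0.0717426 ] [ 0.43610179 -0.06248167] 18.36653870873417
```

```bash
python3 -m inch '[[[0.15,0.6,0.1,0,0,0.99,-1],[0.15,0.6,0.1,0,0,0.99,-1],[0.15,0.6,0.1,0,0,0.99,-1],[0.15,0.6,0.1,0,0,0.99,-1],[0.15,0.6,0.1,0,0,0.99,-1],[0.15,0.6,0,0,0,0.99,-1],[0.15,0.6,0,0,0,0.99,-1],[0.15,0.6,0,0,0,0.99,-1],[0.15,0.6,0,0,0,0.99,-1],[0.15,0.6,0,0,0,0.99,-1],[0.15,0.6,0,0,0,0.99,-1]]]'; python3 -m inch '[[[0.15,0.65,0,0,0,0.99,-1],[0.15,0.65,0,0,0,0.99,-1],[0.15,0.65,0,0,0,0.99,-1],[0.15,0.65,0,0,0,0.99,-1],[0.15,0.65,0,0,0,0.99,-1],[0.15,0.65,0,0,0,0.99,-1],[0.15,0.65,0,0,0,0.99,-1],[0.15,0.65,0,0,0,0.99,-1],[0.15,0.65,0,0,0,0.99,-1],[0.15,0.65,0,0,0,0.99,-1],[0.15,0.65,0,0,0,0.99,-1],[0,0,0,0,0,0,-1]]]'; python3 - <<'E'
from h import *;import pickle
o=env.observe();im=snap('wrist','w5');print(o['position'],np.degrees(np.arctan2(o['ee_rot'][1][0],o['ee_rot'][0][0])),o['t'],o['opening']);pickle.dump(o,open('w5.pkl','wb'))
cv2.imwrite('pics/w5b.png',cv2.resize(im,(800,600)))
E
```

```text
t: 12.65
position: [0.4825, -0.2134, 0.1144]
ee_rot: [[0.668, 0.744, 0.001], [0.744, -0.668, -0.0], [0.0, 0.001, -1.0]]
ft_force: [-0.1, -1.0, -0.3]
opening: 0.216
finger_force: 58.6
t: 13.85
position: [0.5157, -0.0698, 0.1143]
ee_rot: [[-0.138, 0.99, 0.001], [0.99, 0.138, 0.0], [-0.0, 0.001, -1.0]]
ft_force: [-0.6, 0.0, -0.9]
opening: 0.218
finger_force: 58.6
[ 0.51573656 -0.0698215   0.11429791] 97.95273048473378 13.85 0.21803902315080387
```

View pics/w5b.png

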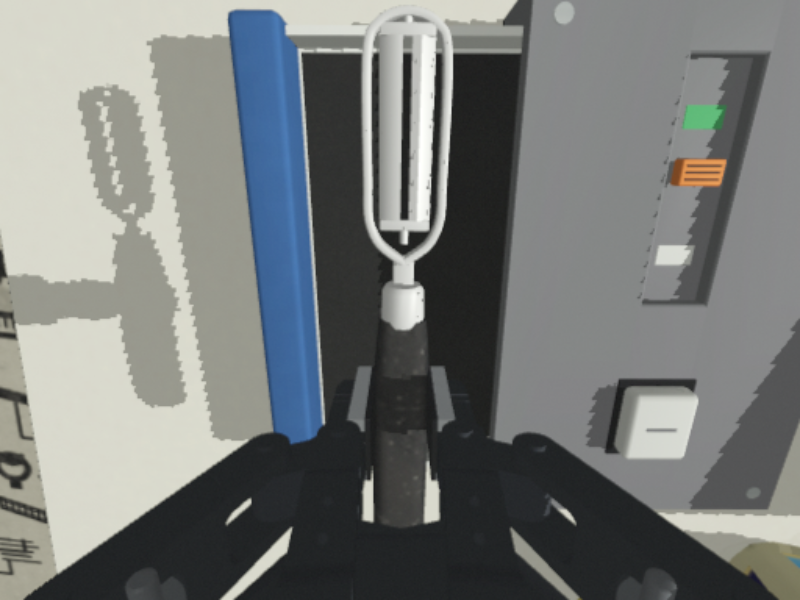

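The peeler is centred over the open drawer and aligned with it. Now I lower it, release and lift.

```bash
python3 -m inch '[[[0,-0.05,-1,0,0,0,-1],[0,0,-1,0,0,0,-1],[0,0,-1,0,0,0,-1],[0,0,-1,0,0,0,-1],[0,0,-0.6,0,0,0,-1],[0,0,-0.3,0,0,0,-1],[0,0,-0.2,0,0,0,-1],[0,0,0,0,0,0,-1]]]'
```

```text
t: 14.7
position: [0.5166, -0.0721, 0.0123]
ee_rot: [[-0.135, 0.991, 0.002], [0.991, 0.135, -0.0], [-0.001, 0.002, -1.0]]
ft_force: [0.2, 0.8, 0.0]
opening: 0.213
finger_force: 58.6
```

```bash
python3 -m inch '[[[0,0,0,0,0,0,-0.1],[0,0,0,0,0,0,-0.1],[0,0,0,0,0,0,-0.1],[0,0,0,0,0,0,-0.1],[0,0,0.5,0,0,0,-0.1],[0,0,1,0,0,0,-0.1],[0,0,1,0,0,0,-0.1],[0,0,1,0,0,0,-0.1],[0,0,1,0,0,0,-0.1],[0,0,1,0,0,0,-0.1],[0,0,0,0,0,0,-0.1]]]'; python3 - <<'E'
from h import *;import pickle
o=env.observe();im=snap('wrist','w6');print(o['position'],o['t']);pickle.dump(o,open('w6.pkl','wb'))
cv2.imwrite('pics/w6b.png',cv2.resize(im,(800,600)))
E
```

```text
t: 15.8
position: [0.5171, -0.0721, 0.1244]
ee_rot: [[-0.136, 0.991, 0.005], [0.991, 0.136, -0.001], [-0.001, 0.005, -1.0]]
ft_force: [0.4, -0.8, 0.6]
opening: 0.449
finger_force: 0.0
[ 0.51712508 -0.07207141  0.12435263] 15.8
```

View pics/w6b.png

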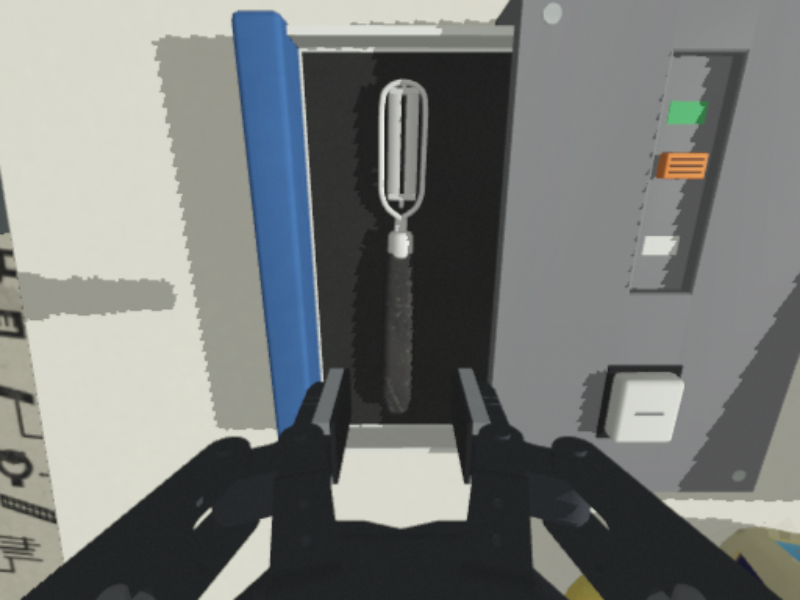

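The peeler lies flat in the drawer, with its ends at (403,82) and (398,412) and both ends clear. Next I push the drawer in.

```bash
python3 -m inch '[[[-0.92,0.05,0,0,0,0,-1],[-0.92,0.05,0,0,0,0,-1],[-0.92,0.05,0,0,0,0,-1],[-0.92,0.05,0,0,0,0,-1],[-0.92,0.05,0,0,0,0,-1],[-0.92,0.05,0,0,0,0,-1],[0,0,-1,0,0,0,-1],[0,0,-1,0,0,0,-1],[0,0,-1,0,0,0,-1],[0,0,-1,0,0,0,-1],[0,0,-1,0,0,0,-1],[0,0,0,0,0,0,-1]]]';python3 -m inch '[[[0.4,0.055,0,0,0,0,-1],[0.4,0.055,0,0,0,0,-1],[0.4,0.055,0,0,0,0,-1],[0.4,0.055,0,0,0,0,-1],[0.4,0.055,0,0,0,0,-1],[0.4,0.055,0,0,0,0,-1],[0.4,0.055,0,0,0,0,-1],[0.4,0.055,0,0,0,0,-1],[0.4,0.055,0,0,0,0,-1],[0.4,0.055,0,0,0,0,-1],[0.4,0.055,0,0,0,0,-1],[0.4,0.055,0,0,0,0,-1]]]'
```

```text
t: 17.05
position: [0.4026, -0.0654, 0.0191]
ee_rot: [[-0.136, 0.991, -0.005], [0.991, 0.136, 0.001], [0.002, -0.005, -1.0]]
ft_force: [-0.2, 0.1, 0.5]
opening: -0.002
finger_force: 0.0
t: 18.25
position: [0.5016, -0.0525, 0.0213]
ee_rot: [[-0.136, 0.991, -0.0], [0.991, 0.136, 0.0], [0.0, -0.0, -1.0]]
ft_force: [-5.3, -1.7, 4.5]
opening: 0.002
finger_force: 2.3
```

```bash
python3 -m inch '[[[0.4,0.055,0,0,0,0,-1],[0.4,0.055,0,0,0,0,-1],[0.4,0.055,0,0,0,0,-1],[0.4,0.055,0,0,0,0,-1],[0.25,0.035,0,0,0,0,-1],[0,0,0,0,0,0,-1]]]';python3 -m inch '[[[0.15,0.02,0,0,0,0,-1],[0.15,0.02,0,0,0,0,-1],[0,0,0,0,0,0,-1]]]'
```

```text
t: 18.85
position: [0.5389, -0.0473, 0.0211]
ee_rot: [[-0.136, 0.991, 0.001], [0.991, 0.136, 0.0], [0.0, 0.001, -1.0]]
ft_force: [-2.7, -0.3, 1.1]
opening: 0.002
finger_force: 1.4
t: 19.15
position: [0.5406, -0.047, 0.0209]
ee_rot: [[-0.136, 0.991, -0.007], [0.991, 0.136, -0.0], [0.001, -0.007, -1.0]]
ft_force: [-13.3, -4.2, 12.6]
opening: -0.004
finger_force: 7.6
```

```bash
python3 -m inch '[[[0.1,0.015,0,0,0,0,-1],[0.1,0.015,0,0,0,0,-1],[0,0,0,0,0,0,-1]]]'
```

```text
t: 19.45
position: [0.5407, -0.0468, 0.0208]
ee_rot: [[-0.137, 0.991, -0.014], [0.991, 0.137, -0.001], [0.001, -0.014, -1.0]]
ft_force: [-27.6, -9.1, 23.7]
opening: -0.003
finger_force: 14.7
```

Hard stop reached. I back off, lift and go over the slot, then look.

```bash
python3 -m inch '[[[-0.5,-0.07,0,0,0,0,-1],[-1,-0.14,0,0,0,0,-1],[-1,-0.14,0.5,0,0,0,-1],[0,0,1,0,0,0,-1],[0,0,1,0,0,0,-1],[0,0,1,0,0,0,-1],[0,0,1,0,0,0,-1],[0,0,0.5,0,0,0,-1],[0,0,0,0,0,0,-1]]]'; python3 - <<'E'
from h import *;import pickle
o=env.observe();im=snap('wrist','w7');print(o['position'],o['t']);pickle.dump(o,open('w7.pkl','wb'))
t=snap('top','t7');cv2.imwrite('pics/w7b.png',np.hstack([cv2.resize(im,(400,300)),cv2.resize(t[110:230,190:350],(400,300))]))
E
```

```text
t: 20.35
position: [0.4996, -0.0532, 0.1227]
ee_rot: [[-0.136, 0.991, 0.004], [0.991, 0.136, -0.0], [-0.001, 0.004, -1.0]]
ft_force: [0.0, -0.4, -0.9]
opening: -0.003
finger_force: 0.0
[ 0.49962831 -0.05321406  0.12265638] 20.35
```

View pics/w7b.png

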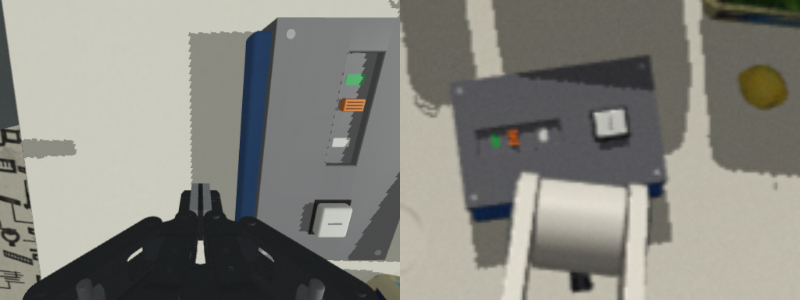

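The drawer is latched shut, with the cap still at the unlocked end. Now the relock.

```bash
python3 -m inch '[[[0.99,0.76,0,0,0,0,-1],[0.99,0.76,0,0,0,0,-1],[0.99,0.76,0,0,0,0,-1],[0.99,0.76,0,0,0,0,-1],[0.99,0.76,0,0,0,0,-1],[0.99,0.76,0,0,0,0,-1],[0.99,0.76,-0.5,0,0,0,-1],[0,0,-1,0,0,0,-1],[0,0,-1,0,0,0,-1],[0,0,0,0,0,0,-1]]]'; python3 -m inch '[[[0,0,-0.5,0,0,0,-1],[0,0,-0.4,0,0,0,-1],[0,0,-0.2,0,0,0,-1],[0,0,0,0,0,0,-1]]]'
```

```text
t: 21.45
position: [0.6338, 0.0533, 0.0671]
ee_rot: [[-0.136, 0.991, -0.007], [0.991, 0.136, -0.001], [0.0, -0.007, -1.0]]
ft_force: [0.4, -0.1, -0.7]
opening: 0.001
finger_force: 0.0
t: 21.85
position: [0.6363, 0.0532, 0.0489]
ee_rot: [[-0.136, 0.991, -0.001], [0.991, 0.136, -0.0], [0.0, -0.001, -1.0]]
ft_force: [0.4, -0.2, 0.6]
opening: -0.002
finger_force: 0.0
```

```bash
python3 -m inch '[[[0.1,0,0.08,0,0,0,-1],[0.03,-0.25,0,0,0,0,-1],[0.03,-0.25,0,0,0,0,-1],[0.03,-0.25,0,0,0,0,-1],[0.03,-0.2,0,0,0,0,-1],[0.03,-0.2,0,0,0,0,-1],[0,0,0,0,0,0,-1]]]';python3 -m inch '[[[0.02,-0.15,0,0,0,0,-1],[0,0,0,0,0,0,-1]]]';python3 -m inch '[[[0.01,-0.1,0,0,0,0,-1],[0,0,0,0,0,0,-1]]]'
```

```text
t: 22.55
position: [0.6416, 0.0296, 0.0509]
ee_rot: [[-0.136, 0.991, -0.0], [0.991, 0.136, -0.0], [-0.0, -0.0, -1.0]]
ft_force: [0.5, 0.5, 0.1]
opening: -0.002
finger_force: 0.0
t: 22.75
position: [0.6418, 0.0272, 0.0508]
ee_rot: [[-0.136, 0.991, -0.0], [0.991, 0.136, 0.0], [0.0, -0.0, -1.0]]
ft_force: [0.3, 0.7, 0.6]
opening: 0.001
finger_force: 0.4
t: 22.95
position: [0.6418, 0.0269, 0.0508]
ee_rot: [[-0.135, 0.991, -0.001], [0.991, 0.135, 0.002], [0.002, -0.0, -1.0]]
ft_force: [-1.2, 10.6, 0.8]
opening: -0.0
finger_force: 5.0
```

It's at the stop (TCP at y = 61 mm, as predicted). I back off and verify.

```bash
python3 -m inch '[[[-0.03,0.3,0,0,0,0,-1],[0,0,0.5,0,0,0,-1],[0,0,1,0,0,0,-1],[0,0,1,0,0,0,-1],[-1,0,1,0,0,0,-1],[-1,0,1,0,0,0,-1],[-1,0,0.5,0,0,0,-1],[0,0,0,0,0,0,-1],[0,0,0,0,0,0,-1]]]'; python3 - <<'E'
from h import *
o=env.observe();im=snap('wrist','w8');hsv=cv2.cvtColor(im,cv2.COLOR_BGR2HSV)
m=(hsv[...,0]<15)&(hsv[...,1]>150)&(hsv[...,2]>120);n,l,s,c=cv2.connectedComponentsWithStats(m.astype(np.uint8));k=1+s[1:,4].argmax()
b=s[k];corn=[(b[0],b[1]),(b[0]+b[2],b[1]),(b[0]+b[2],b[1]+b[3]),(b[0],b[1]+b[3])]
psi=np.radians(7.826);R=np.array([[np.cos(psi),-np.sin(psi)],[np.sin(psi),np.cos(psi)]]);t=np.array([.65009,-.03307])
print(b,((ray('wrist',corn+[c[k]],.0555,o)[:,:2]-t)@R).round(4).tolist(),o['t'],o['position'])
E
```

```text
t: 23.85
position: [0.5821, 0.0311, 0.1516]
ee_rot: [[-0.136, 0.991, 0.002], [0.991, 0.136, -0.0], [-0.0, 0.002, -1.0]]
ft_force: [0.1, 0.6, -0.9]
opening: 0.002
finger_force: 0.0
[306 216  21  13 254] [[-0.0107, 0.0527], [0.0095, 0.0527], [0.0107, 0.0388], [-0.0099, 0.0388], [-0.0005, 0.046]] 23.85 [0.58212171 0.03107153 0.15163002]
```

```bash
python3 -c "
from station import env
print(env.finish_job())"
```

```text
the job is handed in; nothing more can be done
None
```

The peeler is lying flat in the drawer, the drawer is latched shut, and the lock is back at its locked end. I handed the job in about 24 s into the run; no verdict came back.

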